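# Shut and lock the lamp house cover

### The job

Swing the lamp house's hinged cover fully shut, then press its sprung wing fastener in until it just bottoms and, keeping it pressed, turn it clockwise about a quarter turn (80 degrees) until it locks, then let go. Use no more force than needed: neither ram the fastener against its bottom nor wrench it against its stop (15 N beyond its spring damages it), and do not disturb the other things on the bench.

Things in the scene. Friction and masses are not known exactly. Their poses are not given: they have to be found in the camera images.
- housing: Lamp house: black open-topped case 200 x 200 x 100 mm with vent fins, fixed to the bench. Origin at the centre of its underside; x points away from the robot to the hinge side, z up. Inside, under the fastener, a steel receptacle, whose height differs by up to 5 mm either way and cannot be seen.
- cover: Aluminium plate 205 x 204 x 6 mm, hinged on the far top edge of the lamp house (at x 100, z 100 mm of it). Starts open 0.4 to 0.8 rad; stiff hinge (0.6 N m), stays where left. Origin on the hinge, at the plate's underside; the plate runs along its -x from 0 to -205 mm, y is the hinge line, z its upward normal: vertical when shut. Opening turns it about +y.
- cover_edge (a point): Point on the cover's outer (top) face, mid-width, 20 mm in from the free edge and 185 mm from the hinge: a good place to push the cover shut with a few newtons. 55 mm from the fastener's axis.
- stud_grip (a point): Fastener (captive in the cover), grip point: on its axis, 130 mm from the hinge, mid-width, 49 mm above the cover's top face when sprung out. x along the wing, z out of the cover. Black wing 36 mm long, 12 mm thick, its foot 26 and its top 60 mm above the cover, on a flange 28 mm across, 4 mm thick; steel stem with a 30 mm cross pin below.
- stud_push (a joint): Depth the fastener is pressed in, m; 0 sprung out. Spring: 8 N plus 0.2 N per mm, damped (0.13 N per mm/s). Cover shut, it must be pressed 5 to 15 mm (varies unseen) to free the pin for turning; a hard bottom lies 1.6 mm deeper, where the spring alone gives 9 to 11.5 N; press with 15 N in all. Locked and let go, it springs back some 5 mm and stays caught 2 to 12 mm in.
- stud_turn (a joint): Turn of the fastener, rad, growing clockwise from above; 0: wing along the cover's x, the only angle (within 0.15) at which the pin enters its slot. Turns, clockwise only, while pressed in with the cover shut. Locking notch at 1.40 (80 degrees), play 0.13 either way, hard stop at 1.53. Released in the notch it springs in and stays.
- slide_box: Bystander, to be left alone: grey open slide box 85 x 100 x 30 mm. Origin at its underside.
- oil_bottle: Bystander, to be left alone: small amber bottle with black cap, 32 mm across, 70 mm tall. Origin at its underside.
- objective: Bystander, to be left alone: steel microscope objective, 30 mm across, 44 mm tall, upright. Origin at its underside.
- dish: Bystander, to be left alone: clear shallow dish 90 mm across, 14 mm high. Origin at its underside.
- filter_cube: Bystander, to be left alone: black filter cube 36 x 36 x 34 mm. Origin at its underside.
- driver: Bystander, to be left alone: screwdriver 150 mm long, lying.

How it is judged:
On the way, in this order (a step that is already met when the one before it is completed fails the run):
1. the cover is shut (angle between cover's own z axis and vertical below 0.03 rad), for 0.2 s.
2. the fastener is pressed in and turning under the shut cover (angle between cover's own z axis and vertical below 0.03 rad and value of joint stud_turn above 0.5 rad and value of joint stud_push above 0.003 m), for 0.05 s.
At the end, for the whole second after the job is handed in: The cover is shut (within 0.03 rad), the fastener is turned into its locking notch (1.25 to 1.57 rad), caught at least 1 mm in by itself, and still (angle between cover's own z axis and vertical below 0.03 rad and value of joint stud_turn between 1.25 and 1.57 rad and value of joint stud_push above 0.001 m and velocity of joint stud_turn between -0.05 and 0.05 rad/s and velocity of joint stud_push between -0.005 and 0.005 m/s); the robot touches nothing.
It fails at once if the fastener was forced: over 15 N between it and the receptacle in the lamp house (contact force between cover and housing above 15 N).
It fails at once if a bystander was moved by more than 30 mm (distance of any of slide_box, oil_bottle, objective, dish, filter_cube, driver from where it was at the start of the episode above 0.03 m).
It also fails if it takes over 64 s, if anything falls off the work surface, if the arm or the gripper's body presses on something with over 40 N, if the wrist force passes 120 N, or if a joint passes its speed limit or range.

### The arm

A 7-joint arm with a two-finger parallel gripper is mounted at the origin on the work surface. World frame = base frame: x ahead of the robot, y to its left, z up, the work surface at z = 0. Lengths are in m, angles in rad, forces in N, time in s.
With the tool pointing down it reaches from about 0.425 to 0.925 m from the base axis. Payload 6.8 kg.
Tool frame: the origin (TCP) lies between the finger pads; the fingertips stand r.tip_reach ahead of it and the grasp point (between the pads) lies 11 mm behind it (r.tip_reach is the distance from the TCP to the fingertips, in m); z points along the fingers, y is the direction in which the jaws open and shut (so a half turn about z gives the same grasp; the last joint's range is limited). The gripper opens to 85 mm and grips with 20 to 120 N. Pads are 22 mm wide; open, the fingers measure 114 mm over their backs; the gripper's body (76 mm by 85 mm) begins 54 mm behind the grasp point. The pads swing forward as they close: fully open they stand 13 mm farther back than shut.
Start: joints at [-1.274, 0.477, 0.022, 1.555, -0.011, 1.109, -0.083], TCP at [0.266, 0.62, 0.239] pointing down, gripper open.
Joint ranges: [-2.96, 2.96], [-0.34, 2.1], [-1.41, 1.46], [0.24, 2.44], [-1.37, 4.51], [0.17, 1.92], [-2.96, 2.96]. Speed limits (rad/s): [2.39, 2.39, 3.14, 3.14, 3.14, 3.14, 3.14].

### API

Orientations are given as a rotation vector (axis times angle).
In Python, from bench import r, eyes, spotter gives the robot as it stands.
- The arm moves only by the tool carry_out, never from a script. Its argument "series" is text: rows parted by semicolons, each of 5 numbers parted by spaces: the shift along the tool's x, y, z in cm, then the turn about the tool's z in rad, then the opening, from 0 (shut) to 1 (fully open). In form: x y z yaw gripper; .... A call has 1 to 8 rows; each row shifts and turns the commanded pose from where the row before left it, along the tool's axes as they then stand; what a row does not reach is not made up. A row lasts 1/8 s, in which the tool goes at most 62.5 mm and 10.7 degrees, less where a joint would pass 70% of its speed; a pose out of reach is approached as far as the arm can. A call with a gripper value outside its range is refused whole. The fingers move at their own pace and stop on an object; "grip_force" is the grip in N (left out, the last holds). Time passes only in rows, so rows that do not move let the fingers close. It gives the time, the measured TCP pose, the force and the opening at its end, in the units of the state.
- r.get_obs(): the state, without advancing time (a new reading comes with each control period).
- eyes.grab_frame(name): name is "side" or "top" or "wrist"; returns a dict with "color" (480x640x3 uint8, blue, green, red), "intrinsics" (3x3 intrinsics, pixels), "R" (3x3) and "t" (3): a world point X has camera coordinates R X + t; the wrist camera has in their place "T_tool_cam" (4x4, takes a point from camera to tool coordinates, whose origin is the TCP and whose axes are the flange's). Camera axes: x right, y down, z forward; pixel columns grow to the right and rows downward; lengths in m; the calibration is good to about 2 mm. A picture is of the moment at which its call begins: read the wrist's pose just before it. There is no depth.
- r.hand_in(): hands the job in, once; it reports no verdict.
Trained networks look in a picture, given as the dict that the camera call returned (one of the last four; its "shot" number tells which), for a name from the list of things; names that differ only in an ending like _2 or _b are one class to them, and where a whole thing is asked for, a point or a joint stands for the part that bears it (a point fixed in the world has none). Each returns a list of dicts, best first, with "confidence" (0 to 1); they miss things now and then, are a little off and sometimes report something else, mostly with a low value. They report only what shows in the picture. A call takes as long as a camera call.
- spotter.search_frame(picture, query): "uv" ([column, row] in pixels, amid what is visible of it).
- spotter.trace(picture, query): "pixels" (480x640 bool, what is visible of it) and "uv" ([column, row] in pixels, amid what is visible of it).
- spotter.mark_of(picture, query): "uv" ([column, row] in pixels: a listed point, or the origin of a listed thing).
The state is a dict: "clock": time; "joints": joint angles; "qvel": joint speeds; "tau": joint torques, N m; "tcp_pos": TCP position; "orientation": TCP orientation; "contact_force": force on the tool from outside, world axes, zero at the start; "moment": the same for the moment, N m; "grip_width": finger opening in m.
Only numpy, scipy, OpenCV 4.12 (cv2) and the standard library are available. Lean on these libraries where they do the work, as an engineer would, in place of code of your own. Each camera call takes 0.05 s, during which the arm holds its last target.

## Working session

There is one attempt and no reset: what is moved stays moved. The work goes in short steps, Python scripts to look and compute and a tool call to move; the robot and the scene stay as the last step left them, time stands still between calls to the robot, and variables do not carry over. Pictures are saved under pics/ and viewed, and the job is handed in when it is done.

Besides the shell and the picture viewer there is one more tool, called after "Request:" in YAML: its name, and indented under it one key for each argument. carry_out: Moves the arm, as the interface text tells. Its arguments: {"type":"object","properties":{"series":{"type":"string"},"grip_force":{"type":"number"}},"required":["series"]}

```bash
mkdir -p pics; ls; cat > h.py <<'E'
import numpy as np, cv2
from bench import r, eyes, spotter
from scipy.spatial.transform import Rotation as Rn
def save(p,n): cv2.imwrite('pics/'+n+'.png',p['color'])
E
python3 - <<'E'
from h import *
o=r.get_obs(); print({k:np.round(v,3) for k,v in o.items()}, r.tip_reach)
P={}
for c in ['side','top']:
    p=eyes.grab_frame(c); save(p,c+'0')
    print(c,p['intrinsics'].tolist(),np.round(p['R'],4).tolist(),np.round(p['t'],4).tolist())
    for q in ['housing','cover','cover_edge','stud_grip']:
        for f in ['mark_of']:
            print(c,q,[(np.round(d['uv'],1).tolist(),round(d['confidence'],2)) for d in getattr(spotter,f)(p,q)][:3])
E
```

```text
pics
{'clock': np.float64(0.0), 'joints': array([-1.274,  0.478,  0.022,  1.556, -0.011,  1.109, -0.083]), 'qvel': array([-0.   ,  0.001, -0.001, -0.002, -0.002,  0.001, -0.001]), 'tau': array([-1.0000e-03, -5.9645e+01,  1.6080e+00, -2.8120e+01,  1.3000e-02,
        1.0000e-02,  0.0000e+00]), 'tcp_pos': array([0.266, 0.62 , 0.238]), 'orientation': array([-6.320e-01, -3.077e+00,  3.000e-03]), 'contact_force': array([-0.027,  0.349,  0.032]), 'moment': array([ 0.03 , -0.046,  0.005]), 'grip_width': np.float64(0.085)} 0.008
side [[546.5522468507504, 0.0, 321.816049514957], [0.0, 546.5522468507504, 233.9304855797184], [0.0, 0.0, 1.0]] [[0.9507, -0.3102, 0.0067], [-0.2353, -0.7348, -0.6362], [0.2022, 0.6032, -0.7715]] [-0.5504, 0.1846, 1.1098]
side housing [([303.9, 240.7], 0.89)]
side cover [([343.5, 192.4], 0.66)]
side cover_edge [([279.8, 187.2], 0.8)]
side stud_grip [([309.8, 167.7], 0.65)]
top [[470.6137378044702, 0.0, 326.9565163379887], [0.0, 470.6137378044702, 236.2851070662392], [0.0, 0.0, 1.0]] [[0.0291, -0.9994, 0.0207], [-0.9943, -0.0311, -0.1018], [0.1024, -0.0176, -0.9946]] [-0.0762, 0.5699, 1.1754]
top housing [([271.4, 199.1], 0.44)]
top cover [([271.2, 198.6], 0.78), ([280.5, 257.7], 0.26)]
top cover_edge [([281.9, 255.8], 0.75)]
top stud_grip [([276.7, 224.9], 0.74)]
```

View pics/side0.png

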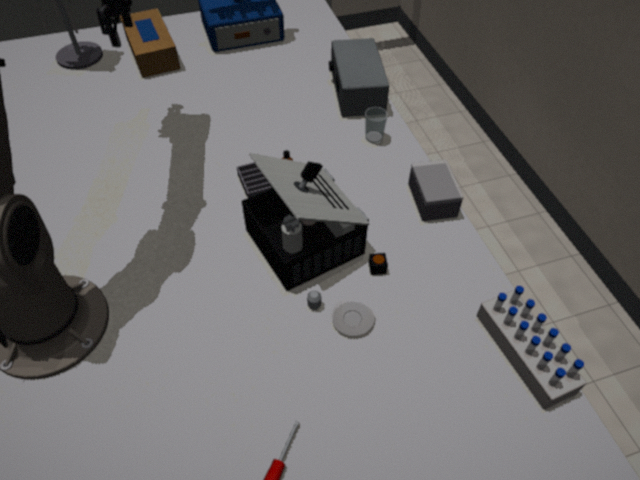

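View pics/top0.png

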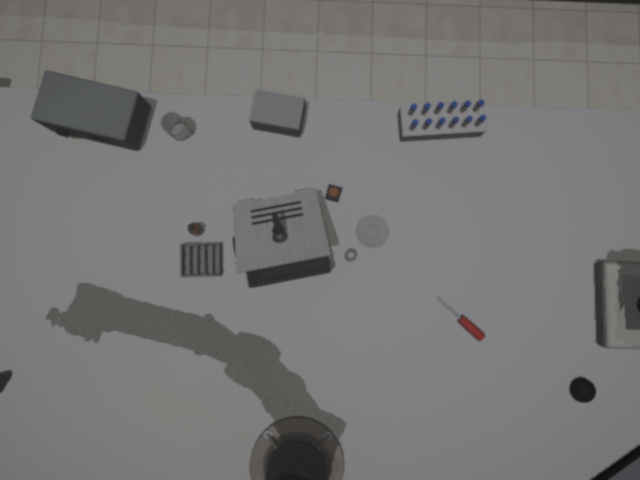

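```bash
python3 - <<'E'
import cv2,numpy as np
a=cv2.imread('pics/side0.png')[135:295,225:395]; b=cv2.imread('pics/top0.png')[175:295,220:380]
g=lambda x,s:cv2.resize((255*(x/255.)**.6).astype('uint8'),None,fx=s,fy=s,interpolation=cv2.INTER_CUBIC)
cv2.imwrite('pics/zs0.png',g(a,3.5));cv2.imwrite('pics/zt0.png',g(b,5))
E
```

```text
(no output)
```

View pics/zs0.png

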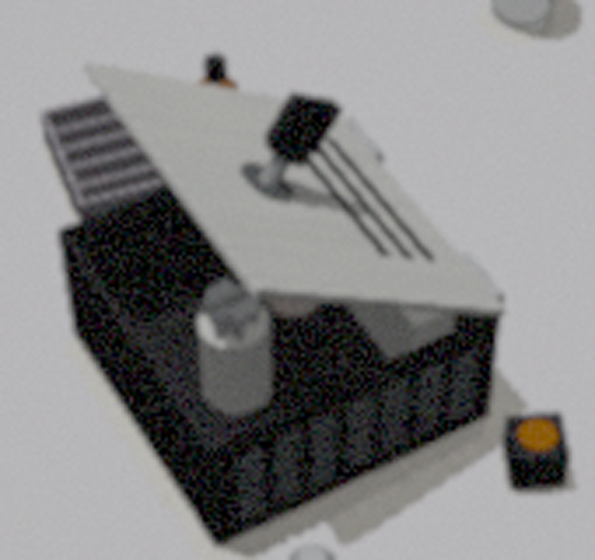

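View pics/zt0.png

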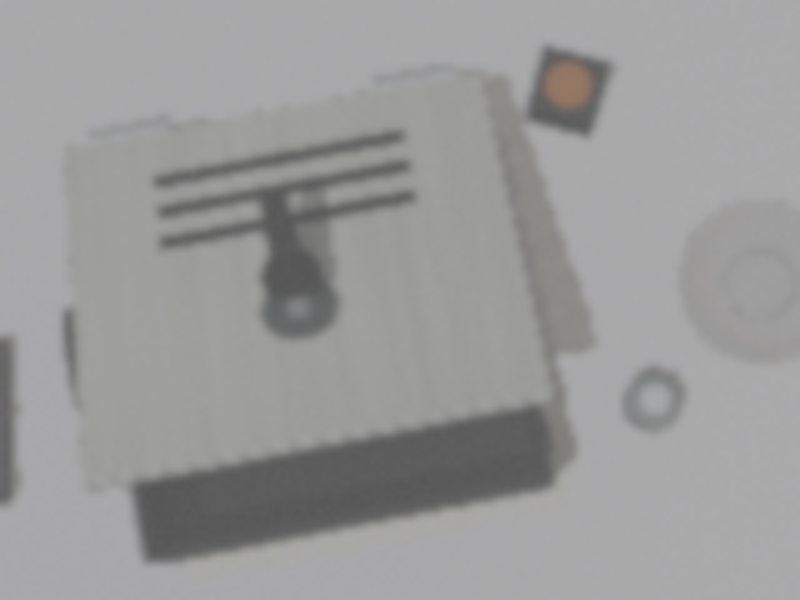

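```bash
cat >> h.py <<'E'
def proj(p,X):
    c=p['R']@X+p['t']; k=p['intrinsics']@c; return k[:2]/k[2]
def pose(v):
    x,y,yaw,a=v
    H=np.eye(4);H[:3,:3]=Rn.from_euler('z',yaw).as_matrix();H[:3,3]=[x,y,0]
    C=np.eye(4);C[:3,:3]=Rn.from_euler('y',a).as_matrix();C[:3,3]=[.1,0,.1]
    return H,H@C
def pt(T,*q): return (T@np.r_[q,1])[:3]
E
cat > fit.py <<'E'
from h import *
from scipy.optimize import least_squares
s=eyes.grab_frame('side');t=eyes.grab_frame('top')
C=[ (s,(250.1,153.6),'c',(-.205,.102,.006),1),(s,(298.7,218.7),'c',(-.205,-.102,.003),1),(s,(367.9,223),'c',(0,-.102,.003),1),
(t,(233.6,204.6),'c',(0,.102,.006),1),(t,(321,190.4),'c',(0,-.102,.006),1),(t,(330.4,255.6),'c',(-.205,-.102,.006),1),(t,(238.4,273),'c',(-.205,.102,.006),1),
(s,(243,201.3),'h',(-.1,.1,.1),1),(s,(288.4,289.3),'h',(-.1,-.1,0),1),
(s,(279.8,187.2),'c',(-.185,0,.006),.5),(s,(309.8,167.7),'c',(-.13,0,.055),.5),(t,(281.9,255.8),'c',(-.185,0,.006),.5),(t,(276.7,224.9),'c',(-.13,0,.055),.5)]
def res(v):
    H,K=pose(v); return np.concatenate([w*(proj(p,pt(K if f=='c' else H,*q))-uv) for p,uv,f,q,w in C])
S=least_squares(res,[.55,.1,.1,.6],loss='soft_l1')
print(S.x, np.round(res(S.x).reshape(-1,2),1).tolist())
H,K=pose(S.x)
print('edge',pt(K,-.185,0,.006),'grip',pt(K,-.13,0,.055)); K0=pose([*S.x[:3],0])[1]
print('shut edge',pt(K0,-.185,0,.006),'grip',pt(K0,-.13,0,.055))
o=r.get_obs();print(Rn.from_rotvec(o['orientation']).as_matrix().round(3).tolist(),o['tcp_pos'])
E
python3 fit.py
```

```text
[0.55450431 0.04896678 0.2199323  0.5958374 ] [[0.2, 0.0], [-0.5, 1.2], [2.2, 2.0], [-0.8, 0.3], [-4.9, -1.0], [0.4, -0.5], [-1.6, 0.1], [-1.1, -0.7], [-1.1, 2.7], [0.7, -0.9], [1.7, 0.6], [0.5, 0.5], [-0.1, -0.8]]
edge [0.50594939 0.03811241 0.20878845] grip [0.57721171 0.05404298 0.2184786 ]
shut edge [0.47155178 0.03042288 0.106     ] grip [0.52522695 0.04242187 0.155     ]
[[-0.919, 0.394, -0.0], [0.394, 0.919, 0.0], [0.0, 0.0, -1.0]] [0.26581895 0.62048177 0.23933391]
```

Request:
carry_out:
  series: "0 0 -1.5 -0.156 0; 0 0 -1.5 -0.156 0; 0 0 -1.5 -0.156 0; 0 0 -1.5 -0.157 0"
  grip_force: 20

```text
clock: 1.1
tcp_pos: [0.2659, 0.6204, 0.2999]
orientation: [-0.353, 3.122, 0.0]
contact_force: [-0.0, -0.3, -1.4]
grip_width: 0.0125
```

```bash
sed -i 's/(321,190.4)/(316.6,189.8)/; s/(367.9,223)/(366.5,221.5)/; s/^s=eyes.*/s=eyes.grab_frame("side");t=eyes.grab_frame("top")/' fit.py; python3 fit.py
cat >> h.py <<'E'
def to(X):
    o=r.get_obs();R=Rn.from_rotvec(o['orientation']).as_matrix()
    print('tcp',o['tcp_pos'].round(4),'F',o['contact_force'].round(2),'q',o['joints'].round(2),'clk',round(float(o['clock']),2),'w',round(float(o['grip_width']),4))
    print('R',R.round(3).tolist())
    print('tool shift cm',(R.T@(np.array(X)-o['tcp_pos'])*100).round(2))
E
python3 -c "
from h import *
to([.506,.038,.30])"
```

```text
[0.55482443 0.04953843 0.22259646 0.59339555] [[0.0, 0.1], [-0.4, 1.2], [3.7, 3.2], [-1.1, 0.3], [-0.8, -0.6], [0.2, -0.6], [-1.7, 0.2], [-1.1, -0.8], [-0.8, 2.5], [0.7, -0.9], [1.7, 0.5], [0.5, 0.5], [-0.2, -0.8]]
edge [0.50603994 0.0384962  0.20842245] grip [0.57723627 0.05461129 0.21829088]
shut edge [0.47192159 0.0307736  0.106     ] grip [0.52556461 0.04291555 0.155     ]
[[-0.976, -0.219, 0.001], [-0.219, 0.976, 0.003], [-0.002, 0.003, -1.0]] [0.26629467 0.62131107 0.30132365]
tcp [0.2663 0.6213 0.3013] F [0.3  0.44 0.03] q [-1.18  0.44 -0.1   1.48  0.05  1.23  0.5 ] clk 1.2 w -0.0
R [[-0.976, -0.219, 0.001], [-0.219, 0.976, 0.003], [-0.002, 0.003, -1.0]]
tool shift cm [-1.060e+01 -6.217e+01 -5.000e-02]
```

Request:
carry_out:
  series: "-0.9 -5.2 0 0 0; -0.9 -5.2 0 0 0; -0.9 -5.2 0 0 0; -0.9 -5.2 0 0 0; -0.9 -5.2 0 0 0; -0.9 -5.2 0 0 0; -0.9 -5.2 0 0 0; -0.9 -5.2 0 0 0"

```text
clock: 2.2
tcp_pos: [0.4272, 0.2284, 0.2989]
orientation: [0.339, -3.123, -0.0]
contact_force: [1.1, -0.7, -0.5]
grip_width: 0.0
```

```bash
python3 -c "
from h import *
to([.506,.038,.24])"
```

```text
tcp [0.4272 0.2284 0.2989] F [ 1.15 -0.71 -0.47] q [-0.7   0.1   0.08  1.93 -0.01  1.11  1.18] clk 2.2 w 0.0
R [[-0.977, -0.215, -0.0], [-0.215, 0.977, 0.0], [0.0, 0.0, -1.0]]
tool shift cm [ -3.61 -20.29   5.88]
```

Request:
carry_out:
  series: "-0.9 -5.1 0.4 0 0; -0.9 -5.1 0.6 0 0; -0.9 -5.1 1.0 0 0; -0.9 -5.1 1.0 0 0; 0 0 1.5 0 0; 0 0 1.2 0 0; 0 0 0 0 0"

```text
clock: 3.08
tcp_pos: [0.5055, 0.0405, 0.2411]
orientation: [0.347, -3.12, -0.0]
contact_force: [0.3, 1.1, -0.2]
grip_width: -0.0001
```

```bash
python3 - <<'E'
from h import *
to([.506,.0385,.217])
for c in ['side','wrist']:
    p=eyes.grab_frame(c); save(p,c+'1')
E
```

```text
tcp [0.5055 0.0405 0.2411] F [ 0.31  1.12 -0.23] q [-0.42  0.2   0.25  1.96 -0.06  0.99  1.65] clk 3.08 w -0.0001
R [[-0.976, -0.22, -0.003], [-0.22, 0.976, -0.0], [0.003, 0.0, -1.0]]
tool shift cm [-0.01 -0.2   2.41]
```

View pics/side1.png

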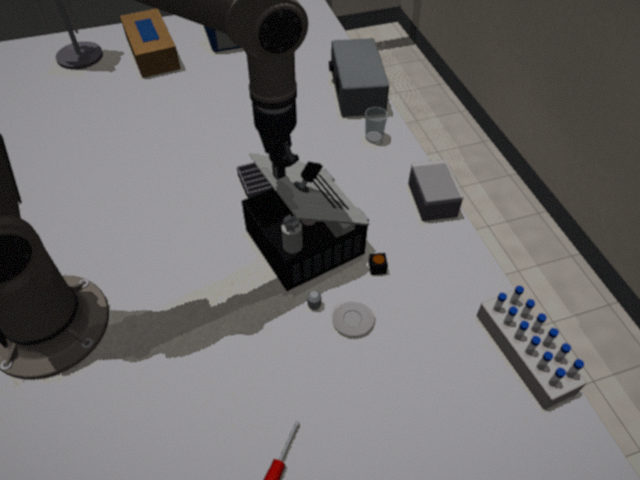

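View pics/wrist1.png

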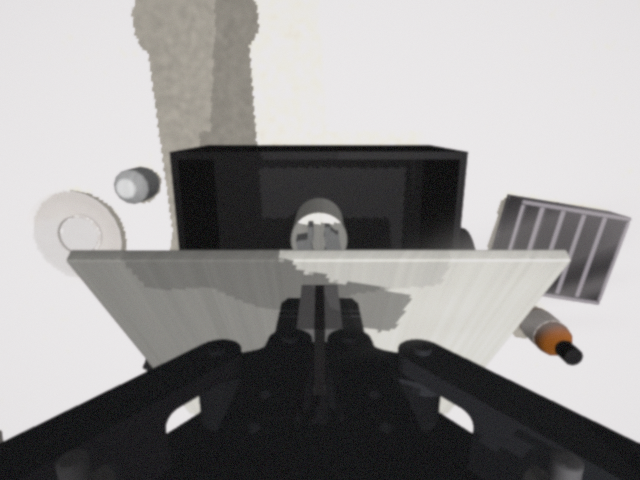

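Request:
carry_out:
  series: "-0.5 -0.2 0.8 0 0; 0 0 0.8 0 0; 0 0 0.4 0 0; 0 0 0.4 0 0; 0.2 0 0.5 0 0; 0.3 0 0.6 0 0; 0.3 0 0.6 0 0; 0 0 0 0 0"

```text
clock: 4.18
tcp_pos: [0.5034, 0.0362, 0.2006]
orientation: [0.345, -3.121, 0.0]
contact_force: [0.3, 0.7, 0.4]
grip_width: -0.0
```

```bash
python3 - <<'E'
from h import *
to([.506,.0385,.217])
for c in ['side']:
    p=eyes.grab_frame(c); cv2.imwrite('pics/s2.png',cv2.resize(p['color'][100:300,200:400],None,fx=3,fy=3))
E
```

```text
tcp [0.5034 0.0362 0.2006] F [0.33 0.65 0.35] q [-0.41  0.24  0.25  2.01 -0.08  0.9   1.67] clk 4.17 w -0.0
R [[-0.976, -0.218, -0.001], [-0.218, 0.976, -0.0], [0.001, 0.0, -1.0]]
tool shift cm [-0.3   0.16 -1.64]
```

View pics/s2.png

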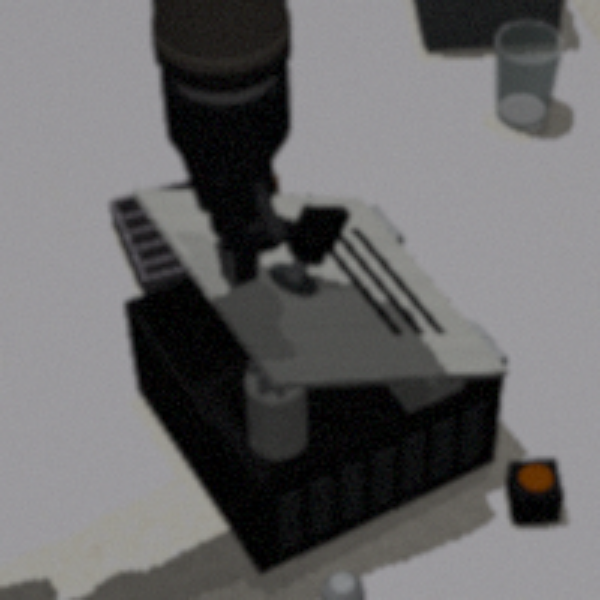

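Request:
carry_out:
  series: "0.35 0 0.7 0 0; 0.35 0 0.8 0 0; 0.3 0 0.8 0 0; 0.3 0 0.8 0 0; 0.3 0 0.8 0 0; 0.3 0 0.8 0 0; 0.25 0 0.8 0 0; 0 0 0 0 0"

```text
clock: 5.22
tcp_pos: [0.4823, 0.0316, 0.1455]
orientation: [0.345, -3.121, 0.0]
contact_force: [0.2, 0.2, 0.3]
grip_width: 0.0003
```

```bash
python3 - <<'E'
from h import *
to([.4750,.0315,.114])
E
```

```text
tcp [0.4823 0.0316 0.1455] F [0.18 0.18 0.27] q [-0.4   0.29  0.24  2.11 -0.1   0.76  1.69] clk 5.22 w 0.0003
R [[-0.976, -0.218, -0.002], [-0.218, 0.976, -0.0], [0.002, 0.0, -1.0]]
tool shift cm [0.7  0.15 3.15]
```

Request:
carry_out:
  series: "0.15 0 0.6 0 0; 0.15 0 0.6 0 0; 0.15 0 0.5 0 0; 0.1 0.1 0.4 0 0; 0.1 0 0.3 0 0; 0 0 0.2 0 0"

```text
clock: 5.98
tcp_pos: [0.4763, 0.0313, 0.1201]
orientation: [0.345, -3.122, -0.0]
contact_force: [-0.7, 0.7, 1.3]
grip_width: -0.0
```

Request:
carry_out:
  series: "0 0 0.15 0 0; 0 0 0.15 0 0"

```text
clock: 6.22
tcp_pos: [0.4762, 0.0313, 0.1171]
orientation: [0.345, -3.122, -0.0]
contact_force: [-0.2, 1.0, 1.6]
grip_width: 0.0003
```

Request:
carry_out:
  series: "0 0 0.1 0 0; 0 0 0 0 0"

```text
clock: 6.48
tcp_pos: [0.4766, 0.0313, 0.1162]
orientation: [0.345, -3.123, 0.0]
contact_force: [0.4, -0.1, -0.3]
grip_width: -0.0
```

```bash
python3 - <<'E'
from h import *
to([.4750,.0315,.114])
for c in ['side']:
    p=eyes.grab_frame(c); cv2.imwrite('pics/s3.png',cv2.resize(p['color'][100:300,200:400],None,fx=3,fy=3))
E
```

```text
tcp [0.4766 0.0313 0.1162] F [ 0.37 -0.06 -0.34] q [-0.39  0.33  0.23  2.14 -0.12  0.68  1.71] clk 6.47 w -0.0
R [[-0.976, -0.218, -0.0], [-0.218, 0.976, -0.0], [0.0, -0.0, -1.0]]
tool shift cm [0.15 0.06 0.22]
```

View pics/s3.png

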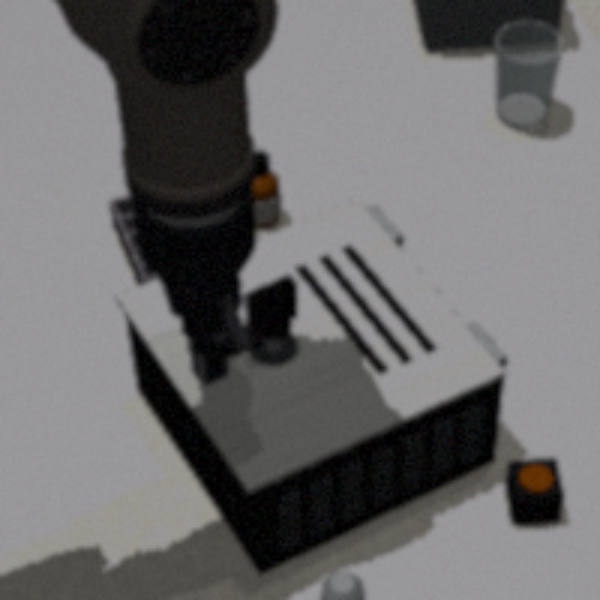

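Request:
carry_out:
  series: "0 0 0.05 0 0; 0 0 0.05 0 0"

```text
clock: 6.78
tcp_pos: [0.4768, 0.0313, 0.1154]
orientation: [-0.345, 3.122, 0.0]
contact_force: [-0.8, 0.7, 0.6]
grip_width: -0.0002
```

Request:
carry_out:
  series: "0 0 0.05 0 0; 0 0 0.05 0 0"

```text
clock: 7.02
tcp_pos: [0.4767, 0.0313, 0.1143]
orientation: [-0.345, 3.122, 0.0]
contact_force: [0.7, 0.4, 1.2]
grip_width: -0.0001
```

Request:
carry_out:
  series: "0 0 0.05 0 0; 0 0 0.0 0 0"

```text
clock: 7.28
tcp_pos: [0.4767, 0.0313, 0.1141]
orientation: [-0.345, 3.122, 0.0]
contact_force: [-0.7, -0.0, 4.3]
grip_width: 0.0002
```

Request:
carry_out:
  series: "0 0 0.02 0 0; 0 0 0 0 0"

```text
clock: 7.52
tcp_pos: [0.4767, 0.0313, 0.1141]
orientation: [-0.345, 3.122, 0.0]
contact_force: [-1.5, -0.1, 8.0]
grip_width: -0.0001
```

```bash
python3 - <<'E'
from h import *
to([.4750,.0315,.114])
E
```

```text
tcp [0.4767 0.0313 0.1141] F [-1.46 -0.12  7.96] q [-0.39  0.33  0.23  2.14 -0.12  0.68  1.71] clk 7.53 w -0.0001
R [[-0.976, -0.218, 0.0], [-0.218, 0.976, 0.0], [-0.0, 0.0, -1.0]]
tool shift cm [0.16 0.06 0.  ]
```

Request:
carry_out:
  series: "0 0 -0.1 0 0; 0 0 -1 0 0; 0 0 -2 0 0; 0 0 -3 0 0; 0 0 -3 0 0; 0 0 -1.4 0 1; 0 0 0 0 1; 0 0 0 0 1"

```text
clock: 8.52
tcp_pos: [0.4759, 0.0312, 0.2176]
orientation: [0.345, -3.121, 0.0]
contact_force: [-0.6, 0.8, -0.2]
grip_width: 0.0543
```

```bash
python3 - <<'E'
from h import *
to([.5256,.0429,.22])
for c in ['side','top','wrist']:
    p=eyes.grab_frame(c); save(p,c+'4')
    for q in ['stud_grip','cover_edge','cover','stud_push']:
        print(c,q,[(np.round(d['uv'],1).tolist(),round(d['confidence'],2)) for d in spotter.mark_of(p,q)][:2])
    if c=='wrist': print(p['intrinsics'],p['T_tool_cam'])
    else:
        K=pose([.5548,.0495,.2226,0])[1]; print(proj(p,pt(K,-.13,0,.055)),proj(p,pt(K,-.185,0,.006)), [proj(p,pt(K,a,b,.006)).round(1).tolist() for a in (-.205,0) for b in (.102,-.102)])
        x=cv2.resize(p['color'][135:295,220:390],None,fx=3.5,fy=3.5,interpolation=cv2.INTER_CUBIC); cv2.imwrite(f'pics/z{c}4.png',(255*(x/255.)**.6).astype('uint8'))
E
```

```text
tcp [0.4759 0.0312 0.2176] F [-0.57  0.81 -0.25] q [-0.42  0.17  0.26  2.05 -0.06  0.92  1.65] clk 8.53 w 0.0543
R [[-0.976, -0.219, -0.002], [-0.219, 0.976, -0.0], [0.002, 0.0, -1.0]]
tool shift cm [-5.1   0.05 -0.25]
side stud_grip [([288.4, 199.4], 0.88)]
side cover_edge []
side cover [([343.7, 194.3], 0.62)]Traceback (most recent call last):
  File "<stdin>", line 6, in <module>
ValueError: it knows: cover, cover_edge, dish, driver, filter_cube, housing, objective, oil_bottle, slide_box, stud_grip
```

```bash
python3 - <<'E'
from h import *
for c in ['side','top','wrist']:
    p=eyes.grab_frame(c); save(p,c+'4')
    for q in ['stud_grip','cover_edge','cover']:
        print(c,q,[(np.round(d['uv'],1).tolist(),round(d['confidence'],2)) for d in spotter.mark_of(p,q)][:2])
    K=pose([.5548,.0495,.2226,0])[1]
    if c=='wrist':
        print(p['intrinsics'],p['T_tool_cam'])
    else:
        print(proj(p,pt(K,-.13,0,.055)),proj(p,pt(K,-.185,0,.006)), [proj(p,pt(K,a,b,.006)).round(1).tolist() for a in (-.205,0) for b in (.102,-.102)])
        x=cv2.resize(p['color'][135:295,220:390],None,fx=3.5,fy=3.5,interpolation=cv2.INTER_CUBIC); cv2.imwrite(f'pics/z{c}4.png',(255*(x/255.)**.6).astype('uint8'))
E
```

```text
side stud_grip [([285.3, 199.2], 0.68), ([317.3, 305.6], 0.31)]
side cover_edge [([272.8, 226.9], 0.92)]
side cover [([281.0, 465.2], 0.7), ([343.3, 196.2], 0.56)]
[291.09935521 200.26120983] [268.86633757 226.07001094] [[239.2, 198.9], [283.6, 263.9], [320.1, 165.9], [369.7, 223.9]]
top stud_grip []
top cover_edge []
top cover [([270.9, 198.2], 0.56)]
[282.91857695 249.54464326] [288.6536329  273.74535555] [[247.7, 290.4], [332.4, 273.8], [232.7, 206.2], [316.0, 190.4]]
wrist stud_grip [([319.8, 347.3], 0.7)]
wrist cover_edge [([327.7, 228.1], 0.9)]
wrist cover []
[[405.40522303   0.         319.19857147]
 [  0.         405.40522303 236.27862541]
 [  0.           0.           1.        ]] [[ 1.61839623e-03 -9.63517779e-01 -2.67639441e-01  6.76697580e-02]
 [ 9.99998162e-01  1.28427030e-03  1.42346727e-03  4.79018104e-04]
 [-1.02781464e-03 -2.67641253e-01  9.63518087e-01 -1.34015512e-01]
 [ 0.00000000e+00  0.00000000e+00  0.00000000e+00  1.00000000e+00]]
```

View pics/zside4.png

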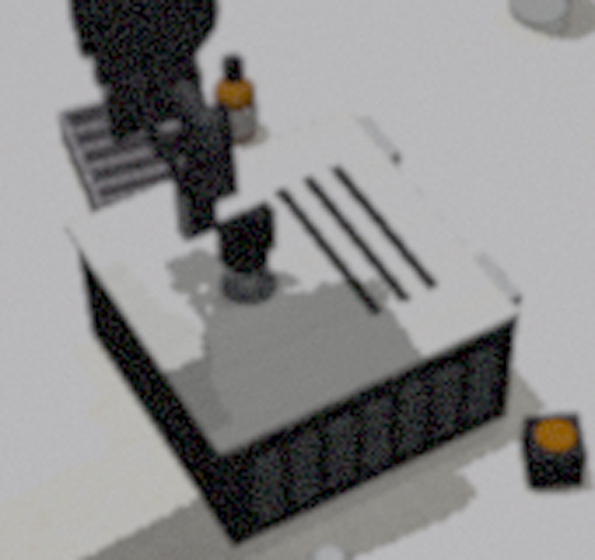

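View pics/ztop4.png

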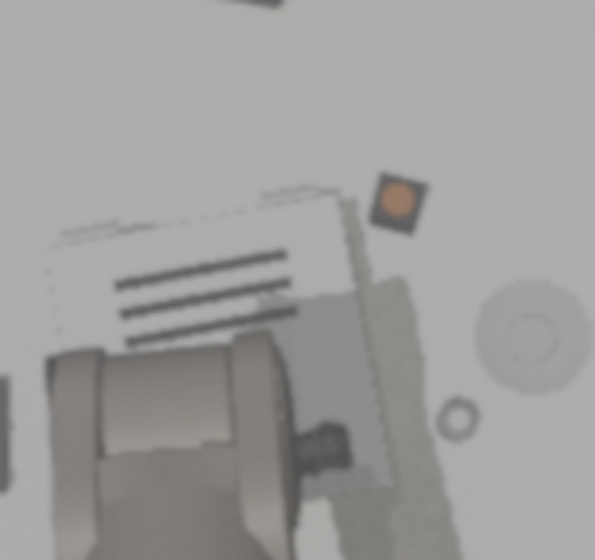

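View pics/wrist4.png

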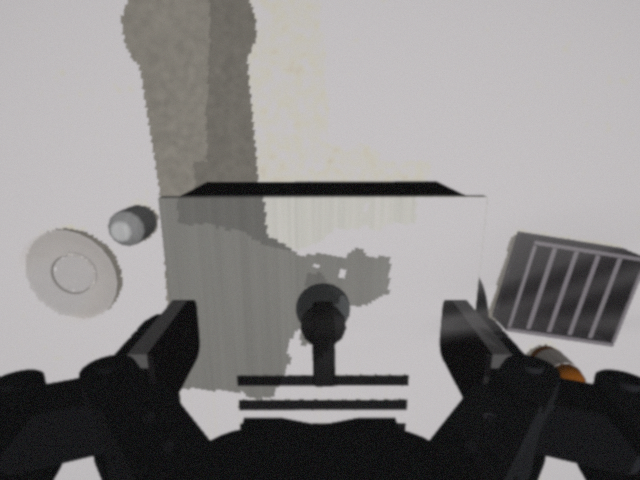

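```bash
cat >> h.py <<'E'
def wproj(p,o,X):
    T=np.eye(4);T[:3,:3]=Rn.from_rotvec(o['orientation']).as_matrix();T[:3,3]=o['tcp_pos']
    c=np.linalg.inv(T@p['T_tool_cam'])@np.r_[X,1]; k=p['intrinsics']@c[:3]; return k[:2]/k[2]
V=[.5548,.0495,.2226,0]
E
python3 - <<'E'
from h import *
o=r.get_obs();p=eyes.grab_frame('wrist');K=pose(V)[1];im=p['color'].copy()
L=[(-.13+a,b,.006+z) for a in(-.018,.018) for b in(-.006,.006) for z in(.026,.06)]+[(-.205,.102,.006),(-.205,-.102,.006)]+[(-.13+.014*np.cos(t),.014*np.sin(t),.010) for t in np.arange(0,6.3,.4)]
for q in L:
    u=wproj(p,o,pt(K,*q)); cv2.circle(im,tuple(int(round(x)) for x in u),2,(0,0,255),-1)
print(wproj(p,o,pt(K,-.13,0,.055)),wproj(p,o,pt(K,-.185,0,.006)),wproj(p,o,pt(K,-.205,.102,.006)),wproj(p,o,pt(K,-.205,-.102,.006)))
x=cv2.resize(im[170:430,130:510],None,fx=2,fy=2);cv2.imwrite('pics/w5.png',(255*(x/255.)**.5).astype('uint8'))
E
```

```text
[318.72901538 347.23347395] [318.63648733 227.75313851] [484.52523626 196.0534023 ] [152.55956667 196.37038277]
```

View pics/w5.png

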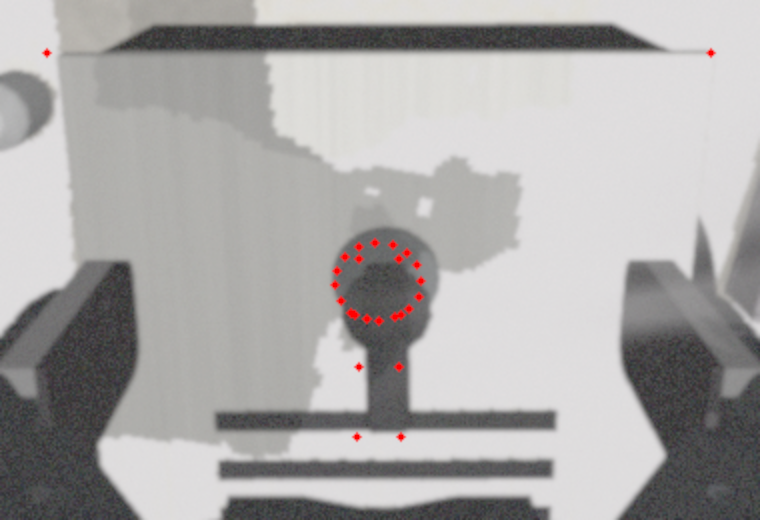

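```bash
python3 - <<'E'
from h import *
from scipy.optimize import least_squares
o=r.get_obs();p=eyes.grab_frame('wrist')
z=lambda u,v:np.array([u/2+130,v/2+170])
C=[(z(387.5,310),(-.13,0,.006+.024)),(z(368,430),(-.112,.0,.066)),]
obs=[('hub',z(387.5,308),(0,0,.13)),('far',z(389,430),(.018,0,.166))]
Ry=Rn.from_euler('z',.2226).as_matrix()
def X(v,q): return np.r_[v,0]+Ry@np.array(q)
for sel in ([0],[1],[0,1]):
    S=least_squares(lambda v:np.concatenate([wproj(p,o,X(v,obs[i][2]))-obs[i][1] for i in sel]),[.525,.043])
    print(sel,S.x,S.fun.round(1))
to([*S.x,.22])
for d in spotter.trace(p,'stud_grip')[:1]:
    m=d['pixels']; ys,xs=np.nonzero(m); print(d['confidence'],xs.min(),xs.max(),ys.min(),ys.max())
    for v in range(ys.min(),ys.max()+1,8): w=np.nonzero(m[v])[0]; print(v,w.min(),w.max())
E
```

```text
[0] [0.5240314  0.04563391] [-0. -0.]
[1] [0.52296499 0.04540218] [ 0. -0.]
[0, 1] [0.52345369 0.04550884] [ 0.  -0.9 -0.   0.8]
tcp [0.4766 0.0313 0.2186] F [-0.82  0.96  0.45] q [-0.42  0.17  0.26  2.05 -0.05  0.92  1.65] clk 9.43 w 0.0855
R [[-0.976, -0.218, 0.0], [-0.218, 0.976, 0.0], [-0.0, 0.0, -1.0]]
tool shift cm [-4.88  0.36 -0.14]
0.97 301 345 301 387
301 321 330
309 308 338
317 302 344
325 301 345
333 302 344
341 307 338
349 312 334
357 313 334
365 313 335
373 313 336
381 313 335
```

Request:
carry_out:
  series: "-1.6 0.12 0 0 1; -1.6 0.12 0 0 1; -1.68 0.12 0.5 0 1; 0 0 0.9 0 1; 0 0 0 0 1; 0 0 0 0 1"

```text
clock: 10.22
tcp_pos: [0.5229, 0.0452, 0.2044]
orientation: [0.345, -3.122, 0.0]
contact_force: [0.0, -0.2, -0.1]
grip_width: 0.0853
```

```bash
python3 - <<'E'
from h import *
o=r.get_obs();p=eyes.grab_frame('wrist');im=p['color'].copy();to([.5235,.0455,.144])
Ry=Rn.from_euler('z',.2226).as_matrix()
for a in(-.018,.018):
  for b in(-.006,.006):
    u=wproj(p,o,np.array([.5235,.0455,0])+Ry@np.array([a,b,.166]));print(u.round(1));cv2.circle(im,tuple(int(round(x)) for x in u),2,(0,0,255),-1)
m=spotter.trace(p,'stud_grip')
if m:
    m=m[0]['pixels'];ys,xs=np.nonzero(m)
    for v in range(ys.min(),ys.max()+1,8): w=np.nonzero(m[v])[0]; print(v,w.min(),w.max())
cv2.imwrite('pics/w6.png',(255*(im/255.)**.5).astype('uint8'))
E
```

```text
tcp [0.5231 0.0452 0.2046] F [ 0.18 -0.04  0.62] q [-0.42  0.27  0.25  1.96 -0.09  0.92  1.67] clk 10.28 w 0.0856
R [[-0.976, -0.218, -0.0], [-0.218, 0.976, 0.0], [0.0, 0.0, -1.0]]
tool shift cm [-0.05  0.02  6.06]
[304.3 241.7]
[331.4 241.6]
[305.2 315.7]
[330.9 315.7]
228 309 324
236 305 328
244 297 337
252 293 341
260 292 341
268 295 339
276 301 332
284 304 329
292 306 329
300 305 330
308 305 330
316 308 327
```

View pics/w6.png

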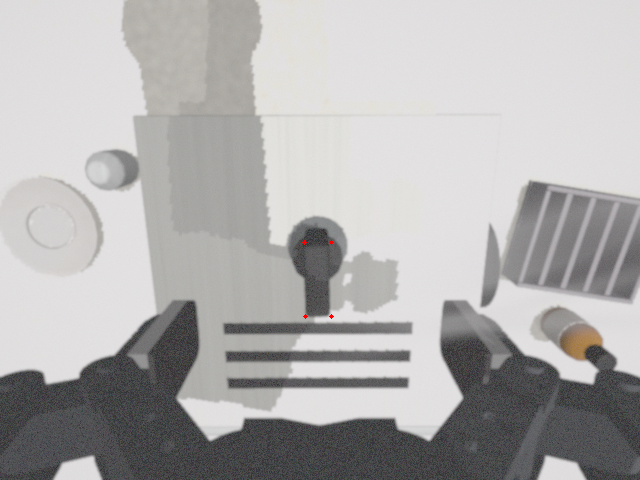

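Request:
carry_out:
  series: "-0.05 0 1.5 0 1; 0 0 1.5 0 1; 0 0 1.5 0 1; 0 0 1 0 0.7; 0 0 0.5 0 0.5; 0 0 0 0 0.4; 0 0 0 0 0.35"
  grip_force: 40

```text
clock: 11.2
tcp_pos: [0.5243, 0.0456, 0.145]
orientation: [-0.345, 3.122, 0.0]
contact_force: [1.2, 0.6, -0.3]
grip_width: 0.0297
```

```bash
python3 - <<'E'
from h import *
to([.5235,.0455,.144])
p=eyes.grab_frame('wrist');im=p['color'];cv2.imwrite('pics/w7.png',(255*(im/255.)**.5).astype('uint8'))
E
```

```text
tcp [0.5243 0.0456 0.145 ] F [ 1.23  0.57 -0.25] q [-0.4   0.36  0.24  2.01 -0.12  0.79  1.7 ] clk 11.2 w 0.0297
R [[-0.976, -0.218, 0.001], [-0.218, 0.976, 0.0], [-0.001, 0.0, -1.0]]
tool shift cm [0.08 0.01 0.1 ]
```

View pics/w7.png

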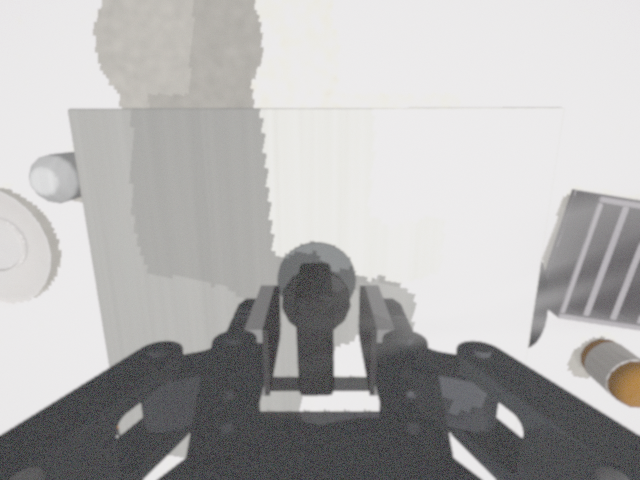

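Request:
carry_out:
  series: "0.06 -0.03 0 0 0.2; 0 0 0 0 0.05; 0 0 0 0 0; 0 0 0 0 0; 0 0 0 0 0"
  grip_force: 40

```text
clock: 11.88
tcp_pos: [0.5237, 0.0444, 0.145]
orientation: [-0.344, 3.122, -0.001]
contact_force: [-0.5, -2.9, 5.6]
grip_width: 0.0113
```

```bash
python3 - <<'E'
from h import *
to([.5235,.0455,.144]); print(r.get_obs()['moment'].round(3))
E
```

```text
tcp [0.5237 0.0444 0.145 ] F [-0.48 -2.92  5.6 ] q [-0.4   0.35  0.24  2.01 -0.12  0.79  1.7 ] clk 11.88 w 0.0113
R [[-0.976, -0.218, 0.001], [-0.218, 0.976, -0.001], [-0.001, -0.001, -1.0]]
tool shift cm [-0.    0.11  0.1 ]
[-0.883  0.256  0.025]
```

Request:
carry_out:
  series: "0 -0.06 0.05 0 0; 0 0 0.05 0 0; 0 0 0 0 0"

```text
clock: 12.25
tcp_pos: [0.5238, 0.0443, 0.1442]
orientation: [-0.345, 3.122, 0.0]
contact_force: [-2.0, -2.6, 8.0]
grip_width: 0.0116
```

Request:
carry_out:
  series: "0 0 0.05 0 0; 0 0 0.05 0 0; 0 0 0.05 0 0"

```text
clock: 12.62
tcp_pos: [0.5238, 0.0443, 0.1428]
orientation: [-0.344, 3.122, 0.0]
contact_force: [-2.8, -3.7, 8.2]
grip_width: 0.0109
```

Request:
carry_out:
  series: "0 0 0.05 0 0; 0 0 0.05 0 0; 0 0 0.05 0 0"

```text
clock: 13.0
tcp_pos: [0.5238, 0.0443, 0.1413]
orientation: [-0.345, 3.122, 0.0]
contact_force: [-2.9, -2.2, 8.8]
grip_width: 0.0113
```

Request:
carry_out:
  series: "0 -0.02 0.05 0 0; 0 0 0.05 0 0; 0 0 0.05 0 0"

```text
clock: 13.38
tcp_pos: [0.5238, 0.0442, 0.1398]
orientation: [-0.345, 3.122, 0.0]
contact_force: [-2.3, -2.0, 8.7]
grip_width: 0.011
```

Request:
carry_out:
  series: "0 0 0.05 0 0; 0 0 0.05 0 0"

```text
clock: 13.62
tcp_pos: [0.5238, 0.0443, 0.1388]
orientation: [-0.345, 3.122, 0.0]
contact_force: [-1.8, -1.1, 9.0]
grip_width: 0.0112
```

Request:
carry_out:
  series: "0 0 0.05 0 0; 0 0 0.05 0 0"

```text
clock: 13.88
tcp_pos: [0.5238, 0.0443, 0.1378]
orientation: [-0.345, 3.122, 0.0]
contact_force: [-1.7, -2.2, 9.9]
grip_width: 0.0113
```

Depth ≈7 mm; still springy. Continue.

Request:
carry_out:
  series: "0 0 0.05 0 0; 0 0 0.05 0 0"

```text
clock: 14.12
tcp_pos: [0.5238, 0.0442, 0.1369]
orientation: [-0.345, 3.122, 0.0]
contact_force: [-2.7, -2.4, 10.2]
grip_width: 0.0114
```

Request:
carry_out:
  series: "0 0 0.05 0 0; 0 0 0.04 0 0"

```text
clock: 14.38
tcp_pos: [0.5238, 0.0443, 0.136]
orientation: [-0.345, 3.122, 0.0]
contact_force: [-1.7, -2.0, 9.5]
grip_width: 0.0116
```

Request:
carry_out:
  series: "0 0 0.05 0 0; 0 0 0.04 0 0"

```text
clock: 14.62
tcp_pos: [0.5238, 0.0443, 0.1351]
orientation: [-0.345, 3.122, 0.0]
contact_force: [-2.7, -2.8, 11.0]
grip_width: 0.0115
```

Request:
carry_out:
  series: "0 0 0.04 0 0; 0 0 0.04 0 0"

```text
clock: 14.88
tcp_pos: [0.5238, 0.0443, 0.1343]
orientation: [-0.345, 3.122, 0.0]
contact_force: [-2.5, -2.6, 9.0]
grip_width: 0.0112
```

Request:
carry_out:
  series: "0 0 0.04 0 0; 0 0 0.04 0 0"

```text
clock: 15.12
tcp_pos: [0.5239, 0.0443, 0.1338]
orientation: [-0.344, 3.122, 0.001]
contact_force: [-4.2, -3.3, 15.8]
grip_width: 0.0116
```

Request:
carry_out:
  series: "0 0 0.03 0 0; 0 0 0.03 0 0"

```text
clock: 15.38
tcp_pos: [0.5239, 0.0442, 0.1337]
orientation: [-0.344, 3.122, 0.001]
contact_force: [-6.3, -3.0, 19.6]
grip_width: 0.0113
```

Request:
carry_out:
  series: "0 0 -0.07 0 0; 0 0 0 0 0"

```text
clock: 15.62
tcp_pos: [0.5238, 0.0443, 0.1339]
orientation: [-0.345, 3.122, 0.001]
contact_force: [-3.5, -2.9, 13.2]
grip_width: 0.0112
```

Request:
carry_out:
  series: "0 0 0 0.05 0; 0 0 0 0.05 0; 0 0 0 0.05 0"

```text
clock: 16.0
tcp_pos: [0.5238, 0.0445, 0.1338]
orientation: [-0.108, 3.139, 0.001]
contact_force: [-3.3, -1.9, 11.9]
grip_width: 0.0112
```

```bash
python3 - <<'E'
from h import *
to([.5235,.0455,.144]); print(r.get_obs()['moment'].round(3))
E
```

```text
tcp [0.5238 0.0445 0.1338] F [-3.25 -1.86 11.94] q [-0.42  0.37  0.27  2.02 -0.14  0.76  1.57] clk 16.0 w 0.0112
R [[-0.998, -0.068, 0.001], [-0.068, 0.998, 0.001], [-0.001, 0.001, -1.0]]
tool shift cm [ 0.03  0.11 -1.02]
[-0.459  0.787  0.098]
```

Request:
carry_out:
  series: "0 0 0.01 0.08 0; 0 0 0 0.08 0; 0 0 0 0.08 0"

```text
clock: 16.38
tcp_pos: [0.5239, 0.0449, 0.1339]
orientation: [0.27, 3.129, 0.002]
contact_force: [-4.2, -0.9, 12.5]
grip_width: 0.0114
```

```bash
python3 - <<'E'
from h import *
to([.5235,.0455,.144]); print(r.get_obs()['moment'].round(3))
p=eyes.grab_frame('wrist');im=p['color'];cv2.imwrite('pics/w8.png',(255*(im/255.)**.5).astype('uint8'))
E
```

```text
tcp [0.5239 0.0449 0.1339] F [-4.22 -0.93 12.49] q [-0.47  0.38  0.33  2.03 -0.17  0.76  1.36] clk 16.38 w 0.0114
R [[-0.985, 0.171, 0.001], [0.171, 0.985, 0.001], [-0.001, 0.001, -1.0]]
tool shift cm [ 0.05  0.06 -1.01]
[-0.155  0.889  0.062]
```

View pics/w8.png

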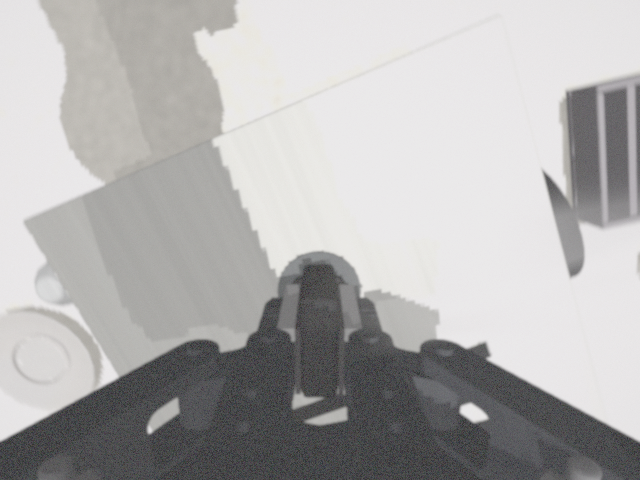

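Request:
carry_out:
  series: "0 0 0 0.08 0; 0 0 0 0.08 0; 0 0 0 0.08 0; 0 0 0 0.08 0"

```text
clock: 16.92
tcp_pos: [0.5241, 0.0453, 0.1339]
orientation: [0.765, 3.046, 0.003]
contact_force: [-3.3, 0.2, 12.5]
grip_width: 0.0115
```

Request:
carry_out:
  series: "0 0 0 0.08 0; 0 0 0 0.08 0; 0 0 0 0.08 0; 0 0 0 0.08 0"

```text
clock: 17.42
tcp_pos: [0.5244, 0.0456, 0.1339]
orientation: [1.24, 2.886, 0.004]
contact_force: [-2.4, 1.1, 10.7]
grip_width: 0.0113
```

```bash
python3 - <<'E'
from h import *
to([.5235,.0455,.144]); print(r.get_obs()['moment'].round(3))
R=Rn.from_rotvec(r.get_obs()['orientation']).as_matrix(); print('turned',.2206+np.arctan2(R[1,0],-R[0,0]))
E
```

```text
tcp [0.5244 0.0456 0.1339] F [-2.38  1.14 10.7 ] q [-0.59  0.4   0.48  2.03 -0.26  0.77  0.81] clk 17.43 w 0.0113
R [[-0.688, 0.725, 0.002], [0.725, 0.688, 0.002], [0.0, 0.003, -1.0]]
tool shift cm [ 0.05 -0.08 -1.01]
[0.219 0.511 0.087]
turned 1.032153080548056
```

Request:
carry_out:
  series: "0 0 0.02 0.07 0; 0 0 0 0.07 0; 0 0 0 0.07 0"

```text
clock: 17.8
tcp_pos: [0.5247, 0.0458, 0.1338]
orientation: [1.535, 2.74, 0.005]
contact_force: [-2.5, 1.7, 13.7]
grip_width: 0.0114
```

Request:
carry_out:
  series: "0 0 0 0.06 0; 0 0 0 0.05 0; 0 0 0 0.04 0; 0 0 0 0 0"

```text
clock: 18.3
tcp_pos: [0.5249, 0.0459, 0.1339]
orientation: [1.734, 2.619, 0.005]
contact_force: [-2.3, 2.3, 12.8]
grip_width: 0.0114
```

```bash
python3 - <<'E'
from h import *
to([.5235,.0455,.144]); print(r.get_obs()['moment'].round(3))
R=Rn.from_rotvec(r.get_obs()['orientation']).as_matrix(); print('turned',.2206+np.arctan2(R[1,0],-R[0,0]))
p=eyes.grab_frame('wrist');im=p['color'];cv2.imwrite('pics/w9.png',(255*(im/255.)**.5).astype('uint8'))
E
```

```text
tcp [0.5249 0.0459 0.1339] F [-2.33  2.34 12.8 ] q [-0.66  0.41  0.57  2.04 -0.32  0.77  0.51] clk 18.3 w 0.0114
R [[-0.391, 0.921, 0.002], [0.921, 0.391, 0.002], [0.001, 0.003, -1.0]]
tool shift cm [ 0.02 -0.14 -1.02]
[0.376 0.402 0.006]
turned 1.3900068327167034
```

View pics/w9.png

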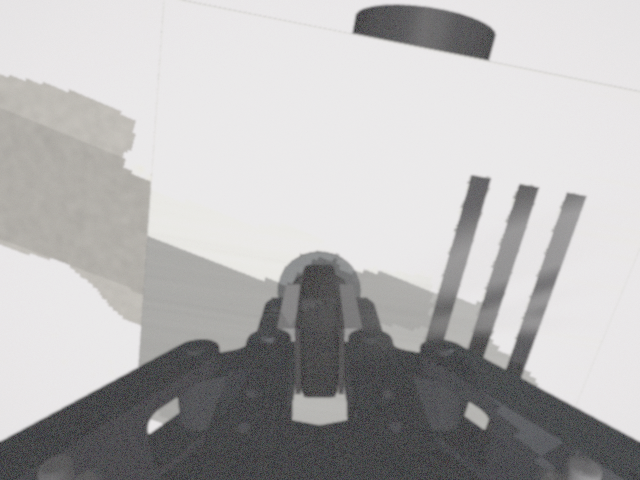

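Request:
carry_out:
  series: "0 0 -0.08 0.01 0; 0 0 -0.08 0 0; 0 0 -0.08 0 0; 0 0 -0.08 0 0; 0 0 -0.06 0 0"

```text
clock: 18.98
tcp_pos: [0.5248, 0.0459, 0.1373]
orientation: [1.746, 2.611, 0.005]
contact_force: [0.3, 1.8, 7.2]
grip_width: 0.0118
```

Request:
carry_out:
  series: "0 0 -0.05 0 0; 0 0 -0.05 0 0; 0 0 0 0 0"

```text
clock: 19.35
tcp_pos: [0.5249, 0.0459, 0.1383]
orientation: [1.746, 2.611, 0.005]
contact_force: [-0.5, 1.1, 8.2]
grip_width: 0.0109
```

Request:
carry_out:
  series: "0 0 -0.03 0 0; 0 0 -0.03 0 0; 0 0 0 0 0"

```text
clock: 19.73
tcp_pos: [0.5248, 0.0459, 0.1386]
orientation: [1.746, 2.611, 0.005]
contact_force: [0.7, 1.0, 6.0]
grip_width: 0.0113
```

Request:
carry_out:
  series: "0 0 -0.03 0 0; 0 0 0 0 0"

```text
clock: 19.98
tcp_pos: [0.5248, 0.0458, 0.1388]
orientation: [1.746, 2.611, 0.004]
contact_force: [2.9, 4.0, 4.7]
grip_width: 0.0114
```

Request:
carry_out:
  series: "0 0 -0.04 0 0; 0 0 0 0 0"

```text
clock: 20.23
tcp_pos: [0.5247, 0.0458, 0.1389]
orientation: [1.746, 2.611, 0.004]
contact_force: [3.9, 5.3, 2.7]
grip_width: 0.0112
```

Request:
carry_out:
  series: "0 0 0 0 0.3; 0 0 0 0 0.5; 0 0 0 0 0.6; 0 0 0 0 0.6; 0 0 -1 0 0.6; 0 0 -2 0 0.6; 0 0 -3 0 0.6; 0 0 -3 0 0.6"

```text
clock: 21.22
tcp_pos: [0.5236, 0.0441, 0.2301]
orientation: [1.748, 2.61, 0.0]
contact_force: [-0.1, 0.1, -0.6]
grip_width: 0.0511
```

```bash
python3 - <<'E'
from h import *
to([.5235,.0455,.144])
o=r.get_obs();p=eyes.grab_frame('wrist');im=p['color'];cv2.imwrite('pics/w10.png',(255*(im/255.)**.5).astype('uint8'))
p=eyes.grab_frame('side');x=cv2.resize(p['color'][135:295,220:390],None,fx=3.5,fy=3.5,interpolation=cv2.INTER_CUBIC); cv2.imwrite('pics/s10.png',(255*(x/255.)**.6).astype('uint8'))
E
```

```text
tcp [0.5236 0.0441 0.2301] F [-0.14  0.07 -0.63] q [-0.74  0.27  0.65  1.95 -0.2   0.98  0.39] clk 21.23 w 0.0511
R [[-0.381, 0.925, 0.0], [0.925, 0.381, -0.0], [-0.0, 0.0, -1.0]]
tool shift cm [0.13 0.05 8.61]
```

View pics/w10.png

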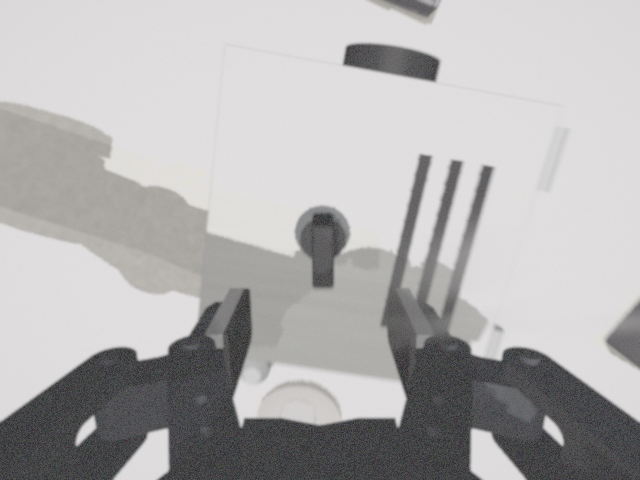

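View pics/s10.png

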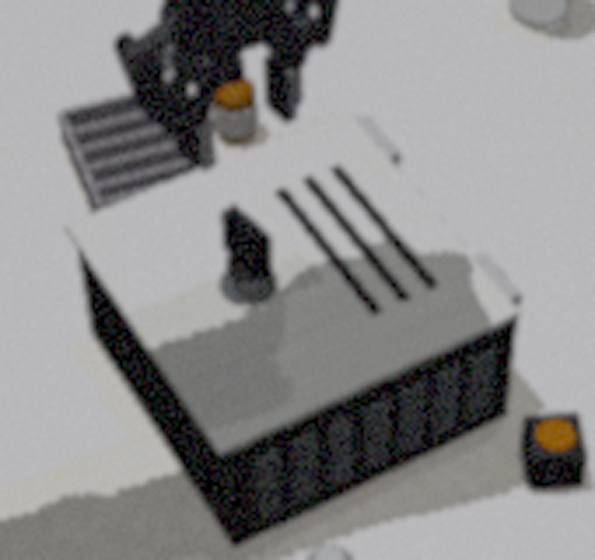

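```bash
python3 - <<'E'
from h import *
o=r.get_obs();p=eyes.grab_frame('wrist')
Ry=Rn.from_euler('z',.2226-1.39).as_matrix()
for d in(0,.006): print(d,[wproj(p,o,np.array([.524,.0450,0])+Ry@np.array([a,0,.166-d])).round(1).tolist() for a in(-.018,.018)])
m=spotter.trace(p,'stud_grip')[0]['pixels'];ys,xs=np.nonzero(m);print(xs.min(),xs.max(),ys.min(),ys.max())
print(r.get_obs()['contact_force'], r.hand_in())
E
```

```text
0 [[314.8, 223.9], [315.8, 289.7]]
0.006 [[314.9, 221.2], [315.8, 285.4]]
296 340 210 284
the job is handed in; nothing more can be done
[ 0.62459847 -0.04241276  0.18847145] None
```

The cover is shut and the wing fastener is locked in its notch. The job was handed in at about 21 s, with the gripper open and clear. The hand-in gives no verdict, so what follows is from my own checks.

- **Cover:** I swung it shut with closed fingertips until it met the case, at about 8 N on the tool. Later pictures still show it shut.
- **Pressing:** I gripped the wing and pressed it in about 11 mm to the bottom. I overshot to 19.6 N in all, about 9 N beyond its spring. That is over the 15 N in all you gave for pressing, but under the 15 N beyond the spring that damages it. I backed off to 13 N at once.
- **Turning:** I turned it clockwise by 1.39 to 1.40 rad, pressing with 11 to 14 N. There was no noticeable torque at the end, so it did not reach its stop.
- **Locking:** I raised it slowly. It stopped rising about 5 mm up while the force on the tool fell away, so it is caught, roughly 6 mm in.
- **Last checks:** The wrist picture shows the wing about 80° round. Its far end, at row 284, fits a pressed-in wing (predicted row 285) better than a sprung-out one (row 290). The contact force was about zero.
- **Bystanders:** Those visible in the last pictures looked unmoved. I did not measure them, and the screwdriver was outside those pictures.

The first fit from the side and top cameras put the fastener about 3 mm off. I corrected that with the wrist camera before gripping. A side load of a few newtons stayed on the tool while it held the wing.

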